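# Turn the serving board cup wells up on the display riser

### The job

The wooden serving board on the white display riser has been put down upside down: its plain underside with four cork dots shows, and its two cup wells face the riser. Slide it to the robot's right, flat on the riser, until its long edge sticks out well past the riser's right-hand end (about 40 mm) so that you can get under it, then turn it over and set it down cup wells up, lying flat with all of it back on the riser top. Do not let the board fall to the counter, and leave the mug and the canister standing where they are.

Things in the scene. Friction and masses are not known exactly. Their poses are not given: they have to be found in the camera images.
- riser: White display riser fixed to the counter: a low bench 400 mm long (its x), 300 wide (y), 100 high, with a plain flat 18 mm top without rim. Origin under its centre at counter height, z up. Its own -x end faces roughly to the robot's right (world -y): that end edge of the top is at x = -200, z = 100 mm in its frame. Open below the top; nothing sticks out beyond the edge.
- board: Loose dark wooden serving board, 120 (its x) by 180 (y) by 12 mm thick, 0.15 to 0.26 kg. Origin: centre of the face with two round cup wells (60 mm wide, 4 deep, at y = +-42 mm). z points out of the other face, which is flat, with four flush cork dots near its corners. Starts wells down, z up, wholly on the riser, x within 0.3 rad of the riser's x; at the end z must point down.
- board_center (a point): Centre of the board's wooden slab, half-way through the 12 mm thickness; axes as board. 106 mm above the counter when the board lies flat on the riser, either way up.
- board_corner_a (a point): the (x = -60, y = +90 mm in the board's frame) corner of the board, half-way through its thickness
- board_corner_b (a point): the (x = -60, y = -90 mm in the board's frame) corner of the board, half-way through its thickness
- board_corner_c (a point): the (x = +60, y = +90 mm in the board's frame) corner of the board, half-way through its thickness
- board_corner_d (a point): the (x = +60, y = -90 mm in the board's frame) corner of the board, half-way through its thickness
- mug: Bystander: white mug, 76 mm across and 85 mm high, loose, near the other (+x) end of the riser top, on one side (the canister is on the other). Origin under its centre.
- canister: Bystander: dark steel canister, 68 mm across and 100 mm high, loose, near the other (+x) end of the riser top, beside the mug. Origin under its centre.
Not all that is in view belongs to the job. Of the things that look like the board, the middle-sized one is meant.

How it is judged (in metres and radians):
On the way:
1. the board, still flat and wells down on the riser, has been slid out past the right-hand (-x) end by 25 mm or more (its centre within 35 mm of that edge) (x of board_center in the frame of riser below -0.165 m and angle between board_center's own z axis and vertical below 0.1 rad and height (world z) of board_center between 0.102 and 0.111 m), for 0.2 s.
At the end, for the whole second after the job is handed in: The board lies cup wells up (within 0.08 rad of level) on the riser top, its centre 102 to 111 mm above the counter, all four corners over the riser top (3 mm tolerance), at rest and released (angle between board_center's own z axis and vertical above 3.06 rad and height (world z) of board_center between 0.102 and 0.111 m and linear speed of board below 0.02 m/s and contact force between board and the fingers below 0.05 N and x of board_corner_a in the frame of riser between -0.203 and 0.203 m and y of board_corner_a in the frame of riser between -0.153 and 0.153 m and x of board_corner_b in the frame of riser between -0.203 and 0.203 m and y of board_corner_b in the frame of riser between -0.153 and 0.153 m and x of board_corner_c in the frame of riser between -0.203 and 0.203 m and y of board_corner_c in the frame of riser between -0.153 and 0.153 m and x of board_corner_d in the frame of riser between -0.203 and 0.203 m and y of board_corner_d in the frame of riser between -0.153 and 0.153 m); the robot touches nothing.
It fails at once if the board falls to the counter or the floor (its centre lower than 40 mm above the counter) (height (world z) of board_center below 0.04 m).
It fails at once if the mug or the canister is moved by more than 30 mm or tipped by more than 0.4 rad (distance of any of mug, canister from where it was at the start of the episode above 0.03 m or angle between any of mug, canister's own z axis and vertical above 0.4 rad).
It also fails if it takes over 67 s, if anything falls off the work surface, if the arm or the gripper's body presses on something with over 40 N, if the wrist force passes 120 N, or if a joint passes its speed limit or range.

### The arm

A 6-joint arm with a two-finger parallel gripper is mounted at the origin on the work surface. World frame = base frame: x ahead of the robot, y to its left, z up, the work surface at z = 0. Lengths are in mm, angles in rad, forces in N, time in s.
With the tool pointing down it reaches from about 300 to 775 mm from the base axis. Payload 14.6 kg.
Tool frame: the origin (TCP) lies at the very end of the fingers, on their centre line; the grasp point (between the pads) lies 19 mm behind it; z points along the fingers, y is the line along which they close (so a half turn about z gives the same grasp; the last joint's range is limited). The gripper opens to 94 mm and grips with 3 to 60 N. Pads are 16 mm wide; open, the fingers measure 119 mm over their backs; the gripper's body (75 mm by 177 mm) begins 78 mm behind the grasp point.
Start: joints at [1.132, 0.3, 1.521, -0, 1.321, -0.067], TCP at [199.808, 512.412, 205.446] pointing down, gripper open.
Joint ranges: [-3.03, 3.03], [-0.79, 2.21], [0.23, 2.52], [-1.04, 4.18], [0, 3.07], [-2.55, 2.55]. Speed limits (rad/s): [2.22, 2.22, 2.57, 3.14, 3.14, 3.14].

### API

Orientations are given as [roll, pitch, yaw] about the fixed x, y, z axes, in that order (R = Rz(yaw) Ry(pitch) Rx(roll)).
In Python, from cell import manip gives the robot as it stands. The module is installed in compiled form; this text tells all that it offers.
- The arm moves only by the shell command python3 -m inch 'ROWS' [FORCE]. ROWS is JSON, a list of rows, each an object of numbers: "gripper": the opening, from 0 (shut) to 1 (fully open); "dx", "dy", "dz": the shift along the world's x, y, z in m; "wx", "wy", "wz": the turn, a rotation vector about the world's x, y, z in degrees. A call has exactly 5 rows; each row is the pose to reach, as a shift and turn from the pose commanded when the call began; what a row does not reach only later rows make up. A row lasts 1/12 s, in which the tool goes at most 41.7 mm and 7.16 degrees, less where a joint would pass 70% of its speed; a pose out of reach is approached as far as the arm can. A call with a gripper value outside its range is refused whole. The fingers move at their own pace and stop on an object; FORCE is the grip in N (left out, the last holds). Time passes only in rows, so rows that repeat a pose let the fingers close, or fill a call up. It gives the time, the measured TCP pose, the force, the opening and the grip force at its end, in the units of the state.
- manip.read_state(): the state, without advancing time (a new reading comes with each control period).
- manip.camera(name): name is "scene" or "top"; returns the picture (400x640x3 uint8, blue, green, red); there is no depth.
- manip.camera_info(name): a dict with "camera_matrix" (3x3 intrinsics, pixels), "R" (3x3) and "t" (3): a world point X has camera coordinates R X + t. Camera axes: x right, y down, z forward; pixel columns grow to the right and rows downward; lengths in mm; the calibration is good to about 2 mm. A picture is of the moment at which its call begins. camera_info takes no time and is no camera call.
- manip.sign_off(): hands the job in; it is judged then, once.
The state is a dict: "clock": time; "joints": joint angles; "qd": joint speeds; "effort": joint torques, N m; "eef_pos": TCP position; "eef_rot": TCP orientation; "wrist_force": force on the tool from outside, world axes, zero at the start; "moment": the same for the moment, N m; "finger_gap": finger opening in mm; "finger_force": force on a finger pad.
Only numpy, scipy, OpenCV 4.12 (cv2) and the standard library are available. Lean on these libraries where they do the work, as an engineer would, in place of code of your own. Each camera call takes 0.05 s, during which the arm holds its last target. There are 200 camera calls.

## Working session

There is one attempt and no reset: what is moved stays moved. The work goes in short steps, Python scripts to look and compute and a shell command to move; the robot and the scene stay as the last step left them, time stands still between calls to the robot, and variables do not carry over. Pictures are saved under pics/ and viewed, at most 10 in all, crops included, and the job is handed in when it is done.

```bash
mkdir -p pics; python3 - <<'E'
from cell import manip
import cv2,numpy as np
for n in("scene","top"):
    cv2.imwrite(f"pics/{n}0.png",manip.camera(n)); i=manip.camera_info(n)
    R=np.array(i["R"]);print(n,np.round(i["camera_matrix"],1).tolist(),np.round(R,3).tolist(),"pos",np.round(-R.T@np.array(i["t"]),0))
print(manip.read_state())
E
```

```text
scene [[487.0, 0.0, 326.9], [0.0, 487.0, 197.6], [0.0, 0.0, 1.0]] [[-0.685, 0.729, -0.019], [0.436, 0.388, -0.812], [-0.584, -0.564, -0.584]] pos [1143.  687.  722.]
top [[364.7, 0.0, 323.0], [0.0, 364.7, 204.9], [0.0, 0.0, 1.0]] [[0.092, -0.996, 0.003], [-0.976, -0.091, -0.2], [0.199, 0.015, -0.98]] pos [340. 118. 953.]
{'clock': 0.1, 'joints': array([ 1.13240094e+00,  3.00440581e-01,  1.52149044e+00, -1.24206497e-05,
        1.32068142e+00, -6.66301913e-02]), 'qd': array([ 0.0003998 , -0.00137206, -0.00293096, -0.00172762, -0.00031672,
       -0.00174562]), 'effort': array([-7.17922831e-06, -5.32649410e+01, -3.53282475e+01,  7.09069194e-02,
        2.34972319e-02, -1.27956328e-04]), 'eef_pos': array([199.72108454, 512.22046213, 204.94140591]), 'eef_rot': array([-3.14057432e+00, -5.58943332e-05,  2.76983051e+00]), 'wrist_force': array([ 0.33808379, -0.47494654,  0.85299358]), 'moment': array([-0.00608275,  0.03382117, -0.04007072]), 'finger_force': 0.0, 'finger_gap': 94.00064891127175}
```

View pics/scene0.png

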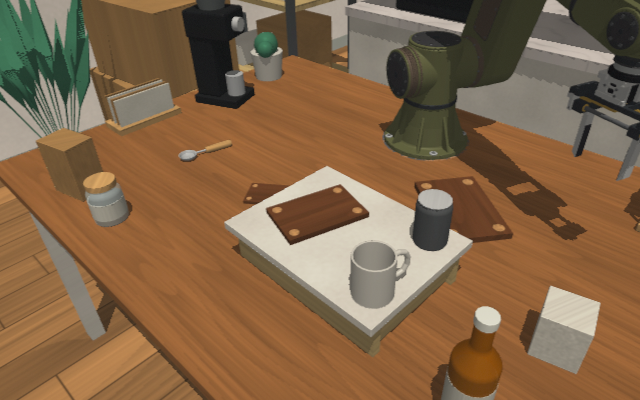

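View pics/top0.png

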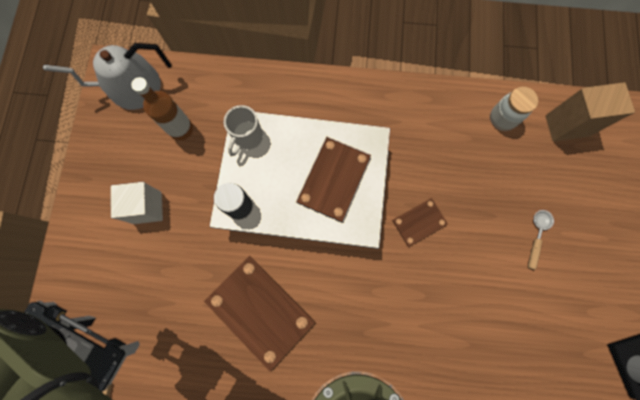

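The top view shows the board on the white riser: corners about (326,137), (370,153), (343,221) and (297,203). The riser's right end runs from (390,128) to (380,248), with the mug at (242,125) and the canister at (233,200). A small decoy lies on the counter at (420,222) and a large one at (260,312).

```bash
cat > h.py <<'E'
from cell import manip
import cv2,numpy as np
def ray(n,uv,z):
    i=manip.camera_info(n);R=np.array(i["R"]);t=np.array(i["t"]);K=np.array(i["camera_matrix"])
    uv=np.atleast_2d(uv).astype(float);c=-R.T@t
    d=np.c_[uv,np.ones(len(uv))]@np.linalg.inv(K).T@R
    return c+d*((z-c[2])/d[:,2])[:,None]
def proj(n,X):
    i=manip.camera_info(n);p=(np.atleast_2d(X)@np.array(i["R"]).T+np.array(i["t"]))@np.array(i["camera_matrix"]).T
    return p[:,:2]/p[:,2:]
def quad(m,near):
    cs=cv2.findContours(m,cv2.RETR_EXTERNAL,cv2.CHAIN_APPROX_NONE)[0]
    cs=[c for c in cs if cv2.contourArea(c)>600 and cv2.pointPolygonTest(c,near,False)>=0]
    return max(cs,key=cv2.contourArea) if cs else None
E
python3 - <<'E'
from h import *
for n,nb,nr in(("top",(335,180),(270,170)),("scene",(318,212),(260,225))):
    im=cv2.imread(f"pics/{n}0.png");hsv=cv2.cvtColor(im,cv2.COLOR_BGR2HSV)
    white=((hsv[...,1]<50)&(hsv[...,2]>150)).astype(np.uint8)*255
    c=quad(white,nr)
    if c is not None:
        h=cv2.convexHull(c);q=cv2.approxPolyDP(h,8,True)[:,0];print(n,"riser",[ (a.tolist(),np.round(b).tolist()) for a,b in zip(q,ray(n,q,100)[:,:2])])
        m=np.zeros_like(white);cv2.fillPoly(m,[h],255)
        dark=((white==0)&(m>0)).astype(np.uint8)*255
        dark=cv2.morphologyEx(dark,cv2.MORPH_OPEN,np.ones((3,3)))
        b=quad(dark,nb)
        P=ray(n,b[:,0],112 if n=="top" else 110)[:,:2].astype(np.float32)
        r=cv2.minAreaRect(P);print("board",r,np.round(cv2.boxPoints(r)).tolist())
E
```

```text
top riser [([227, 113], [726.0, 393.0]), ([244, 106], [748.0, 353.0]), ([388, 128], [723.0, -12.0]), ([378, 246], [428.0, -6.0]), ([211, 226], [438.0, 389.0])]
board ((577.9268798828125, 110.98184204101562), (120.98587799072266, 182.2086181640625), 71.47515106201172) [[472.0, 83.0], [645.0, 25.0], [684.0, 139.0], [511.0, 197.0]]
scene riser [([225, 222], [723.0, -12.0]), ([327, 166], [425.0, -4.0]), ([471, 244], [447.0, 396.0]), ([369, 329], [736.0, 380.0])]
board ((580.2606811523438, 113.85383605957031), (134.18939208984375, 185.8917999267578), 71.55901336669922) [[471.0, 80.0], [647.0, 21.0], [690.0, 148.0], [513.0, 207.0]]
```

```bash
python3 -m inch '[{"gripper":1,"dz":0.04,"wz":-7},{"gripper":1,"dz":0.08,"wz":-14},{"gripper":1,"dz":0.1,"dx":0.02,"dy":-0.02,"wz":-21},{"gripper":1,"dz":0.1,"dx":0.05,"dy":-0.04,"wz":-28},{"gripper":1,"dz":0.1,"dx":0.08,"dy":-0.06,"wz":-35}]'
python3 -m inch '[{"gripper":1,"dx":0.03,"dy":-0.025,"wz":-7},{"gripper":1,"dx":0.06,"dy":-0.05,"wz":-14},{"gripper":1,"dx":0.09,"dy":-0.075,"wz":-21},{"gripper":1,"dx":0.12,"dy":-0.1,"wz":-28},{"gripper":1,"dx":0.15,"dy":-0.125,"wz":-35}]'
python3 -m inch '[{"gripper":1,"dx":0.03,"dy":-0.025,"wz":-7},{"gripper":1,"dx":0.06,"dy":-0.05,"wz":-14},{"gripper":1,"dx":0.09,"dy":-0.075,"wz":-17},{"gripper":1,"dx":0.12,"dy":-0.1,"wz":-17},{"gripper":1,"dx":0.15,"dy":-0.125,"wz":-17}]'
```

```text
validation failed for argument at $[0]...
validation failed for argument at $[0]...
validation failed for argument at $[0]...
```

```bash
python3 - <<'E'
from h import *
im=cv2.imread("pics/top0.png")
print("canister top",ray("top",[233,192],200),"mug top",ray("top",[241,120],185))
s=manip.read_state();print({k:np.round(s[k],3).tolist() for k in("clock","joints","eef_pos","eef_rot")})
E
```

```text
canister top [[503.05292427 322.12131152 200.        ]] mug top [[673.30264341 331.82792155 185.        ]]
{'clock': 0.1, 'joints': [1.132, 0.3, 1.521, -0.0, 1.321, -0.067], 'eef_pos': [199.721, 512.22, 204.941], 'eef_rot': [-3.141, -0.0, 2.77]}
```

```bash
python3 -m inch '[{"gripper":1,"dx":0,"dy":0,"dz":0.04,"wx":0,"wy":0,"wz":-7},{"gripper":1,"dx":0,"dy":0,"dz":0.08,"wx":0,"wy":0,"wz":-14},{"gripper":1,"dx":0.02,"dy":-0.02,"dz":0.1,"wx":0,"wy":0,"wz":-21},{"gripper":1,"dx":0.05,"dy":-0.04,"dz":0.1,"wx":0,"wy":0,"wz":-28},{"gripper":1,"dx":0.08,"dy":-0.06,"dz":0.1,"wx":0,"wy":0,"wz":-35}]'
```

```text
clock: 0.52
eef_pos: [280.3, 452.0, 306.7]
eef_rot: [3.14, -0.001, 2.155]
wrist_force: [0.7, 1.3, -1.1]
finger_gap: 94.1
finger_force: 0.0
```

```bash
python3 -m inch '[{"gripper":1,"dx":0.03,"dy":-0.025,"dz":0,"wx":0,"wy":0,"wz":-7},{"gripper":1,"dx":0.06,"dy":-0.05,"dz":0,"wx":0,"wy":0,"wz":-14},{"gripper":1,"dx":0.09,"dy":-0.075,"dz":0,"wx":0,"wy":0,"wz":-21},{"gripper":1,"dx":0.12,"dy":-0.1,"dz":0,"wx":0,"wy":0,"wz":-28},{"gripper":1,"dx":0.15,"dy":-0.125,"dz":0,"wx":0,"wy":0,"wz":-35}]'
python3 -m inch '[{"gripper":1,"dx":0.03,"dy":-0.03,"dz":0,"wx":0,"wy":0,"wz":-7},{"gripper":1,"dx":0.07,"dy":-0.06,"dz":0,"wx":0,"wy":0,"wz":-14},{"gripper":1,"dx":0.11,"dy":-0.09,"dz":0,"wx":0,"wy":0,"wz":-17},{"gripper":1,"dx":0.14,"dy":-0.12,"dz":0,"wx":0,"wy":0,"wz":-17},{"gripper":1,"dx":0.173,"dy":-0.137,"dz":0,"wx":0,"wy":0,"wz":-17}]'
python3 -m inch '[{"gripper":1,"dx":0,"dy":0,"dz":-0.04,"wx":0,"wy":0,"wz":0},{"gripper":1,"dx":0,"dy":0,"dz":-0.08,"wx":0,"wy":0,"wz":0},{"gripper":1,"dx":0,"dy":0,"dz":-0.12,"wx":0,"wy":0,"wz":0},{"gripper":1,"dx":0,"dy":0,"dz":-0.15,"wx":0,"wy":0,"wz":0},{"gripper":1,"dx":0,"dy":0,"dz":-0.15,"wx":0,"wy":0,"wz":0}]'
```

```text
clock: 0.93
eef_pos: [430.9, 325.9, 305.3]
eef_rot: [-3.141, 0.0, 1.542]
wrist_force: [0.4, 1.5, -0.5]
finger_gap: 94.2
finger_force: 0.0
clock: 1.35
eef_pos: [592.8, 195.2, 305.4]
eef_rot: [-3.141, 0.0, 1.251]
wrist_force: [-0.0, 1.5, 0.1]
finger_gap: 93.8
finger_force: 0.0
clock: 1.77
eef_pos: [589.0, 196.5, 148.5]
eef_rot: [-3.133, 0.006, 1.251]
wrist_force: [-0.8, 0.6, -1.3]
finger_gap: 94.2
finger_force: 0.0
```

```bash
python3 -m inch '[{"gripper":1,"dx":0.014,"dy":-0.003,"dz":0,"wx":0,"wy":0,"wz":0},{"gripper":1,"dx":0.014,"dy":-0.003,"dz":0,"wx":0,"wy":0,"wz":0},{"gripper":1,"dx":0.014,"dy":-0.003,"dz":-0.01,"wx":0,"wy":0,"wz":0},{"gripper":1,"dx":0.014,"dy":-0.003,"dz":-0.02,"wx":0,"wy":0,"wz":0},{"gripper":1,"dx":0.014,"dy":-0.003,"dz":-0.02,"wx":0,"wy":0,"wz":0}]'
python3 -m inch '[{"gripper":1,"dx":0,"dy":0,"dz":-0.01,"wx":0,"wy":0,"wz":0},{"gripper":1,"dx":0,"dy":0,"dz":-0.02,"wx":0,"wy":0,"wz":0},{"gripper":1,"dx":0,"dy":0,"dz":-0.02,"wx":0,"wy":0,"wz":0},{"gripper":1,"dx":0,"dy":0,"dz":-0.02,"wx":0,"wy":0,"wz":0},{"gripper":1,"dx":0,"dy":0,"dz":-0.02,"wx":0,"wy":0,"wz":0}]'
```

```text
clock: 2.18
eef_pos: [604.6, 194.3, 133.4]
eef_rot: [-3.139, 0.002, 1.252]
wrist_force: [0.3, -0.3, -0.5]
finger_gap: 94.2
finger_force: 0.0
clock: 2.6
eef_pos: [605.8, 194.5, 115.7]
eef_rot: [3.141, -0.0, 1.251]
wrist_force: [0.2, 0.5, 0.1]
finger_gap: 93.8
finger_force: 0.0
```

```bash
python3 -m inch '[{"gripper":1,"dx":0,"dy":0,"dz":-0.011,"wx":0,"wy":0,"wz":0},{"gripper":1,"dx":-0.002,"dy":-0.007,"dz":-0.011,"wx":0,"wy":0,"wz":0},{"gripper":1,"dx":-0.004,"dy":-0.014,"dz":-0.011,"wx":0,"wy":0,"wz":0},{"gripper":1,"dx":-0.007,"dy":-0.021,"dz":-0.011,"wx":0,"wy":0,"wz":0},{"gripper":1,"dx":-0.009,"dy":-0.028,"dz":-0.011,"wx":0,"wy":0,"wz":1}]'
python3 -m inch '[{"gripper":1,"dx":-0.002,"dy":-0.007,"dz":0,"wx":0,"wy":0,"wz":2},{"gripper":1,"dx":-0.004,"dy":-0.014,"dz":0,"wx":0,"wy":0,"wz":4},{"gripper":1,"dx":-0.006,"dy":-0.021,"dz":0,"wx":0,"wy":0,"wz":6},{"gripper":1,"dx":-0.007,"dy":-0.028,"dz":0,"wx":0,"wy":0,"wz":8},{"gripper":1,"dx":-0.008,"dy":-0.035,"dz":0,"wx":0,"wy":0,"wz":10}]'
python3 -m inch '[{"gripper":1,"dx":0,"dy":-0.007,"dz":0,"wx":0,"wy":0,"wz":1},{"gripper":1,"dx":0,"dy":-0.014,"dz":0,"wx":0,"wy":0,"wz":2},{"gripper":1,"dx":0,"dy":-0.02,"dz":0,"wx":0,"wy":0,"wz":3},{"gripper":1,"dx":0,"dy":-0.025,"dz":0,"wx":0,"wy":0,"wz":4},{"gripper":1,"dx":0,"dy":-0.027,"dz":0,"wx":0,"wy":0,"wz":5}]'
python3 - <<'E'
from h import *
for n in("scene","top"): cv2.imwrite(f"pics/{n}1.png",manip.camera(n))
cv2.imwrite("pics/j1.png",np.hstack([cv2.imread("pics/scene1.png")[130:380,150:550],cv2.imread("pics/top1.png")[70:320,150:550]]))
E
```

```text
clock: 3.02
eef_pos: [596.4, 165.5, 104.6]
eef_rot: [3.141, -0.0, 1.268]
wrist_force: [-0.4, 1.2, -0.6]
finger_gap: 93.7
finger_force: 0.4
clock: 3.43
eef_pos: [588.5, 130.4, 104.8]
eef_rot: [3.141, -0.0, 1.445]
wrist_force: [-0.2, -0.3, 0.8]
finger_gap: 94.0
finger_force: 0.4
clock: 3.85
eef_pos: [588.6, 103.3, 104.8]
eef_rot: [3.141, -0.0, 1.531]
wrist_force: [-0.2, 1.3, 0.3]
finger_gap: 93.5
finger_force: 0.5
```

View pics/j1.png

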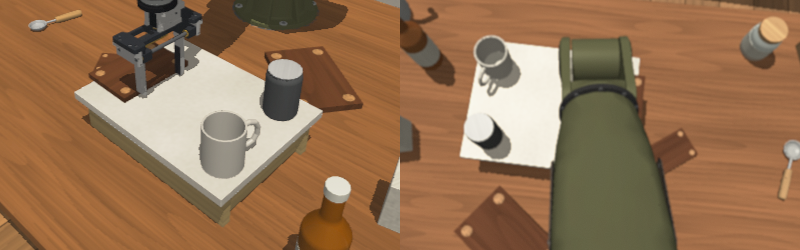

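```bash
python3 -m inch '[{"gripper":1,"dx":0,"dy":-0.004,"dz":0,"wx":0,"wy":0,"wz":0.5},{"gripper":1,"dx":0,"dy":-0.008,"dz":0,"wx":0,"wy":0,"wz":1},{"gripper":1,"dx":0,"dy":-0.012,"dz":0,"wx":0,"wy":0,"wz":1},{"gripper":1,"dx":0,"dy":-0.015,"dz":0,"wx":0,"wy":0,"wz":1},{"gripper":1,"dx":0,"dy":-0.015,"dz":0,"wx":0,"wy":0,"wz":1}]'
python3 - <<'E'
from h import *
im=manip.camera("scene");cv2.imwrite("pics/scene2.png",im)
c=im[170:270,200:360];cv2.imwrite("pics/c2.png",cv2.resize(c,None,fx=5,fy=5,interpolation=cv2.INTER_CUBIC))
E
```

```text
clock: 4.37
eef_pos: [588.8, 88.8, 104.5]
eef_rot: [3.141, 0.0, 1.547]
wrist_force: [0.8, 0.2, 0.2]
finger_gap: 94.1
finger_force: 0.0
```

View pics/c2.png

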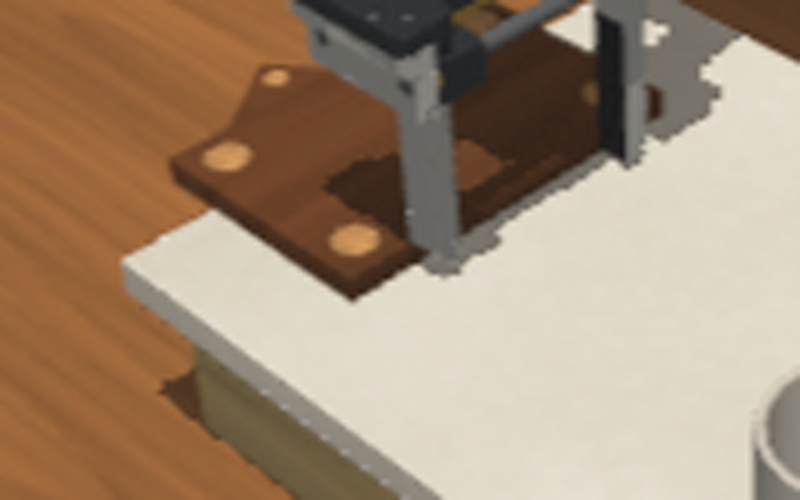

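```bash
python3 - <<'E'
from h import *
f=lambda x,y:(200+(x+.5)/5-.5,170+(y+.5)/5-.5)
print(ray("scene",[f(172,160),f(352,277)],112),ray("scene",[f(352,300),f(122,262),f(212,212)],100),ray("scene",[f(228,156),f(355,240)],112))
E
```

```text
[[675.15230207 -41.28980795 112.        ]
 [676.43950963  76.30041802 112.        ]] [[677.0528653   75.41680121 100.        ]
 [724.26824542 -14.01889723 100.        ]
 [677.89650643 -13.03040027 100.        ]] [[657.27392981 -25.60388697 112.        ]
 [659.66992316  59.08737649 112.        ]]
```

The board sits squarely with about 28 mm overhanging: outer edge y≈-41 against the riser edge at -13, and its end at x≈676 puts the centre at about x=586. I'll push 10 mm more, then back off and lift.

```bash
python3 -m inch '[{"gripper":1,"dx":0,"dy":-0.004,"dz":0,"wx":0,"wy":0,"wz":0},{"gripper":1,"dx":0,"dy":-0.008,"dz":0,"wx":0,"wy":0,"wz":0},{"gripper":1,"dx":0,"dy":-0.011,"dz":0,"wx":0,"wy":0,"wz":0},{"gripper":1,"dx":0,"dy":-0.011,"dz":0,"wx":0,"wy":0,"wz":0},{"gripper":1,"dx":0,"dy":-0.011,"dz":0,"wx":0,"wy":0,"wz":0}]'
python3 -m inch '[{"gripper":1,"dx":0,"dy":0.015,"dz":0,"wx":0,"wy":0,"wz":0},{"gripper":1,"dx":0,"dy":0.02,"dz":0.01,"wx":0,"wy":0,"wz":0},{"gripper":1,"dx":0,"dy":0.02,"dz":0.05,"wx":0,"wy":0,"wz":0},{"gripper":1,"dx":0,"dy":0.02,"dz":0.09,"wx":0,"wy":0,"wz":0},{"gripper":1,"dx":0,"dy":0.02,"dz":0.13,"wx":0,"wy":0,"wz":0}]'
python3 -m inch '[{"gripper":1,"dx":0,"dy":-0.03,"dz":0.04,"wx":0,"wy":0,"wz":0},{"gripper":1,"dx":0,"dy":-0.06,"dz":0.07,"wx":7,"wy":0,"wz":0},{"gripper":1,"dx":0,"dy":-0.09,"dz":0.09,"wx":14,"wy":0,"wz":0},{"gripper":1,"dx":0,"dy":-0.12,"dz":0.1,"wx":21,"wy":0,"wz":0},{"gripper":1,"dx":0,"dy":-0.15,"dz":0.1,"wx":28,"wy":0,"wz":0}]'
python3 -c "
from h import *
s=manip.read_state();print(np.round(s['joints'],2))"
```

```text
clock: 4.83
eef_pos: [588.7, 78.1, 104.4]
eef_rot: [-3.141, 0.0, 1.548]
wrist_force: [-0.5, 0.3, -0.4]
finger_gap: 94.1
finger_force: 0.0
clock: 5.25
eef_pos: [588.3, 98.5, 236.8]
eef_rot: [-3.141, 0.0, 1.549]
wrist_force: [0.4, 0.2, -0.1]
finger_gap: 94.0
finger_force: 0.0
clock: 5.67
eef_pos: [588.9, -53.3, 340.0]
eef_rot: [-3.141, -0.492, 1.552]
wrist_force: [1.8, 0.8, 0.0]
finger_gap: 93.9
finger_force: 0.0
[-0.36  0.4   1.16  0.47  1.74 -0.29]
```

```bash
python3 -m inch '[{"gripper":1,"dx":0,"dy":-0.02,"dz":0,"wx":7,"wy":0,"wz":0},{"gripper":1,"dx":0,"dy":-0.04,"dz":0,"wx":14,"wy":0,"wz":0},{"gripper":1,"dx":0,"dy":-0.06,"dz":0,"wx":21,"wy":0,"wz":0},{"gripper":1,"dx":0,"dy":-0.07,"dz":0,"wx":28,"wy":0,"wz":0},{"gripper":1,"dx":0,"dy":-0.07,"dz":0,"wx":35,"wy":0,"wz":0}]'
python3 -m inch '[{"gripper":1,"dx":0,"dy":0,"dz":0,"wx":7,"wy":0,"wz":0},{"gripper":1,"dx":0,"dy":0,"dz":0,"wx":14,"wy":0,"wz":0},{"gripper":1,"dx":0,"dy":0,"dz":0,"wx":21,"wy":0,"wz":0},{"gripper":1,"dx":0,"dy":0,"dz":0,"wx":27,"wy":0,"wz":0},{"gripper":1,"dx":0,"dy":0,"dz":0,"wx":27,"wy":0,"wz":0}]'
python3 -c "
from h import *
from scipy.spatial.transform import Rotation as R
s=manip.read_state();print(np.round(s['joints'],2),np.round(R.from_euler('xyz',s['eef_rot']).as_matrix(),3))"
```

```text
clock: 6.08
eef_pos: [588.4, -124.5, 335.2]
eef_rot: [-3.101, -1.104, 1.522]
wrist_force: [0.8, 0.8, 0.6]
finger_gap: 93.7
finger_force: 0.0
clock: 6.5
eef_pos: [588.4, -121.9, 331.4]
eef_rot: [-1.268, -1.541, -0.302]
wrist_force: [0.2, 0.2, -0.5]
finger_gap: 94.0
finger_force: 0.0
[-0.64  0.79  1.13  1.33  2.17 -0.39] [[ 0.028  1.    -0.   ]
 [-0.009  0.     1.   ]
 [ 1.    -0.028  0.009]]
```

```bash
python3 -m inch '[{"gripper":1,"dx":0,"dy":0,"dz":0,"wx":0,"wy":7,"wz":0},{"gripper":1,"dx":0,"dy":0,"dz":0,"wx":0,"wy":14,"wz":0},{"gripper":1,"dx":0,"dy":0,"dz":0,"wx":0,"wy":21,"wz":0},{"gripper":1,"dx":0,"dy":0,"dz":0,"wx":0,"wy":28,"wz":0},{"gripper":1,"dx":0,"dy":0,"dz":0,"wx":0,"wy":35,"wz":0}]'
python3 -m inch '[{"gripper":1,"dx":0,"dy":0,"dz":-0.02,"wx":0,"wy":7,"wz":0},{"gripper":1,"dx":0,"dy":0,"dz":-0.04,"wx":0,"wy":14,"wz":0},{"gripper":1,"dx":0,"dy":0,"dz":-0.06,"wx":0,"wy":21,"wz":0},{"gripper":1,"dx":0,"dy":0,"dz":-0.08,"wx":0,"wy":28,"wz":0},{"gripper":1,"dx":0,"dy":0,"dz":-0.1,"wx":0,"wy":35,"wz":0}]'
python3 -m inch '[{"gripper":1,"dx":0,"dy":0,"dz":0,"wx":0.5,"wy":7,"wz":0},{"gripper":1,"dx":0,"dy":0,"dz":0,"wx":0.5,"wy":14,"wz":0},{"gripper":1,"dx":0,"dy":0,"dz":0,"wx":0.5,"wy":18.5,"wz":0},{"gripper":1,"dx":0,"dy":0,"dz":0,"wx":0.5,"wy":18.5,"wz":0},{"gripper":1,"dx":0,"dy":0,"dz":0,"wx":0.5,"wy":18.5,"wz":0}]'
python3 - <<'E'
from h import *
from scipy.spatial.transform import Rotation as R
s=manip.read_state();print(np.round(s['joints'],2),np.round(R.from_euler('xyz',s['eef_rot']).as_matrix(),3))
for n in("scene","top"): cv2.imwrite(f"pics/{n}3.png",manip.camera(n))
cv2.imwrite("pics/j3.png",np.hstack([cv2.imread("pics/scene3.png")[60:360,150:550],cv2.imread("pics/top3.png")[50:350,200:600]]))
E
```

```text
clock: 6.92
eef_pos: [588.7, -121.3, 335.7]
eef_rot: [-1.58, -0.934, 0.009]
wrist_force: [-0.2, 0.9, 0.5]
finger_gap: 93.9
finger_force: 0.0
clock: 7.33
eef_pos: [588.8, -121.6, 234.7]
eef_rot: [-1.577, -0.323, 0.004]
wrist_force: [1.1, -0.4, 0.3]
finger_gap: 94.1
finger_force: 0.0
clock: 7.75
eef_pos: [588.9, -121.6, 235.4]
eef_rot: [-1.566, -0.008, -0.0]
wrist_force: [0.5, -0.7, -0.2]
finger_gap: 93.7
finger_force: 0.0
[-0.64  0.9   1.17  1.23  2.12  0.97] [[ 1.     0.008  0.   ]
 [-0.     0.005  1.   ]
 [ 0.008 -1.     0.005]]
```

View pics/j3.png

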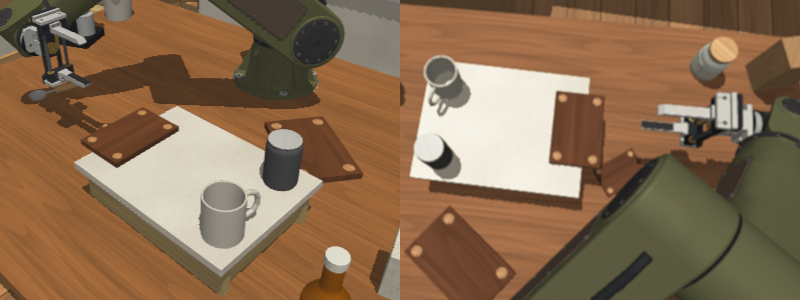

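The board overhangs the right end: in the joined picture's right half its corners are at (555,92), (605,95), (602,167) and (549,163). The gripper is level at its right.

```bash
python3 - <<'E'
from h import *
q=np.array([(555,92),(605,95),(603,167),(549,163)])-[200,-50]
print(ray("top",q,112).round(0)[:,:2])
d=np.array([(562,98),(599,100),(594,160),(556,156)],float)-[200,-50]
g=cv2.cvtColor(cv2.imread("pics/top3.png"),cv2.COLOR_BGR2HSV)
m=cv2.inRange(g,(8,90,150),(25,180,255))[130:225,345:415];n,l,st,c=cv2.connectedComponentsWithStats(m)
for k in range(1,n):
  if 12<st[k,4]<150: print(st[k,4],c[k]+[345,130],ray("top",c[k]+[345,130],112)[0,:2].round(1))
E
```

```text
[[674.  68.]
 [678. -54.]
 [500. -58.]
 [497.  69.]]
53 [362.32075472 147.50943396] [661.6  48.9]
55 [396.70909091 151.49090909] [659.3 -34.9]
59 [356.6779661 205.3220339] [517.3  52. ]
24 [406.20833333 207.91666667] [521.9 -64.5]
59 [392.27118644 209.27118644] [515.6 -32. ]
```

```bash
python3 -m inch '[{"gripper":1,"dx":0,"dy":0,"dz":-0.03,"wx":0,"wy":-0.5,"wz":-1.2},{"gripper":1,"dx":0,"dy":0,"dz":-0.06,"wx":0,"wy":-0.5,"wz":-1.2},{"gripper":1,"dx":0,"dy":0,"dz":-0.09,"wx":0,"wy":-0.5,"wz":-1.2},{"gripper":1,"dx":0,"dy":0,"dz":-0.115,"wx":0,"wy":-0.5,"wz":-1.2},{"gripper":1,"dx":0,"dy":0,"dz":-0.129,"wx":0,"wy":-0.5,"wz":-1.2}]'
python3 -m inch '[{"gripper":1,"dx":0,"dy":0,"dz":0,"wx":0,"wy":0,"wz":0},{"gripper":1,"dx":0,"dy":0.02,"dz":0,"wx":0,"wy":0,"wz":0},{"gripper":1,"dx":0,"dy":0.04,"dz":0,"wx":0,"wy":0,"wz":0},{"gripper":1,"dx":0,"dy":0.05,"dz":0,"wx":0,"wy":0,"wz":0},{"gripper":1,"dx":0,"dy":0.05,"dz":0,"wx":0,"wy":0,"wz":0}]'
python3 -c "
from h import *
s=manip.read_state();print(np.round(s['joints'],2),s['eef_rot'])"
```

```text
clock: 8.27
eef_pos: [588.2, -121.3, 102.9]
eef_rot: [-1.562, -0.012, -0.022]
wrist_force: [0.8, -0.6, -0.3]
finger_gap: 94.0
finger_force: 0.0
clock: 8.68
eef_pos: [589.0, -70.1, 107.0]
eef_rot: [-1.563, -0.014, -0.02]
wrist_force: [0.2, -0.3, 0.0]
finger_gap: 94.0
finger_force: 0.0
[-0.58  1.05  1.25  1.18  1.99  0.75] [-1.56290008 -0.01413244 -0.0202262 ]
```

```bash
python3 -m inch '[{"gripper":1,"dx":0,"dy":0.015,"dz":-0.001,"wx":-0.4,"wy":0.8,"wz":0},{"gripper":1,"dx":0,"dy":0.03,"dz":-0.001,"wx":-0.4,"wy":0.8,"wz":0},{"gripper":1,"dx":0,"dy":0.045,"dz":-0.001,"wx":-0.4,"wy":0.8,"wz":0},{"gripper":1,"dx":0,"dy":0.053,"dz":-0.001,"wx":-0.4,"wy":0.8,"wz":0},{"gripper":1,"dx":0,"dy":0.053,"dz":-0.001,"wx":-0.4,"wy":0.8,"wz":0}]'
python3 -m inch '[{"gripper":0.5,"dx":0,"dy":0,"dz":0,"wx":0,"wy":0,"wz":0},{"gripper":0.4,"dx":0,"dy":0,"dz":0,"wx":0,"wy":0,"wz":0},{"gripper":0.3,"dx":0,"dy":0,"dz":0,"wx":0,"wy":0,"wz":0},{"gripper":0.25,"dx":0,"dy":0,"dz":0,"wx":0,"wy":0,"wz":0},{"gripper":0.25,"dx":0,"dy":0,"dz":0,"wx":0,"wy":0,"wz":0}]' 20
```

```text
clock: 9.1
eef_pos: [588.8, -17.5, 104.9]
eef_rot: [-1.569, 0.001, -0.021]
wrist_force: [0.8, 0.1, 0.8]
finger_gap: 93.6
finger_force: 0.0
clock: 9.52
eef_pos: [588.8, -19.0, 104.4]
eef_rot: [-1.569, 0.002, -0.023]
wrist_force: [-0.5, -0.2, -0.7]
finger_gap: 64.1
finger_force: 0.0
```

```bash
python3 -m inch '[{"gripper":0.3,"dx":0,"dy":0.001,"dz":0.0015,"wx":0,"wy":0,"wz":0},{"gripper":0.1,"dx":0,"dy":0.001,"dz":0.0015,"wx":0,"wy":0,"wz":0},{"gripper":0,"dx":0,"dy":0.001,"dz":0.0015,"wx":0,"wy":0,"wz":0},{"gripper":0,"dx":0,"dy":0.001,"dz":0.0015,"wx":0,"wy":0,"wz":0},{"gripper":0,"dx":0,"dy":0.001,"dz":0.0015,"wx":0,"wy":0,"wz":0}]' 20
python3 -m inch '[{"gripper":0,"dx":0,"dy":0,"dz":0,"wx":0,"wy":0,"wz":0},{"gripper":0,"dx":0,"dy":0,"dz":0,"wx":0,"wy":0,"wz":0},{"gripper":0,"dx":0,"dy":0,"dz":0,"wx":0,"wy":0,"wz":0},{"gripper":0,"dx":0,"dy":0,"dz":0,"wx":0,"wy":0,"wz":0},{"gripper":0,"dx":0,"dy":0,"dz":0,"wx":0,"wy":0,"wz":0}]' 20
python3 -m inch '[{"gripper":0,"dx":0,"dy":0,"dz":0,"wx":0,"wy":0,"wz":0},{"gripper":0,"dx":0,"dy":0,"dz":0,"wx":0,"wy":0,"wz":0},{"gripper":0,"dx":0,"dy":0,"dz":0,"wx":0,"wy":0,"wz":0},{"gripper":0,"dx":0,"dy":0,"dz":0,"wx":0,"wy":0,"wz":0},{"gripper":0,"dx":0,"dy":0,"dz":0,"wx":0,"wy":0,"wz":0}]' 60
```

```text
clock: 9.93
eef_pos: [588.7, -17.6, 105.9]
eef_rot: [-1.569, 0.002, -0.022]
wrist_force: [0.3, 0.5, -0.8]
finger_gap: 30.7
finger_force: 0.0
clock: 10.35
eef_pos: [588.8, -17.6, 106.1]
eef_rot: [-1.569, 0.001, -0.022]
wrist_force: [-1.5, 0.1, 1.0]
finger_gap: 12.0
finger_force: 20.0
clock: 10.77
eef_pos: [588.7, -17.6, 106.1]
eef_rot: [-1.569, 0.001, -0.022]
wrist_force: [-1.1, 1.0, 2.0]
finger_gap: 11.7
finger_force: 60.0
```

```bash
python3 -m inch '[{"gripper":0,"dx":0,"dy":0,"dz":0.01,"wx":0,"wy":0,"wz":0},{"gripper":0,"dx":0,"dy":0,"dz":0.03,"wx":0,"wy":0,"wz":0},{"gripper":0,"dx":0,"dy":0,"dz":0.05,"wx":0,"wy":0,"wz":0},{"gripper":0,"dx":0,"dy":0,"dz":0.07,"wx":0,"wy":0,"wz":0},{"gripper":0,"dx":0,"dy":0,"dz":0.09,"wx":0,"wy":0,"wz":0}]' 60
python3 -m inch '[{"gripper":0,"dx":0,"dy":0,"dz":0.02,"wx":0,"wy":0,"wz":0},{"gripper":0,"dx":0,"dy":0,"dz":0.04,"wx":0,"wy":-3,"wz":0},{"gripper":0,"dx":0,"dy":0,"dz":0.06,"wx":0,"wy":-7,"wz":0},{"gripper":0,"dx":0,"dy":0,"dz":0.07,"wx":0,"wy":-12,"wz":0},{"gripper":0,"dx":0,"dy":0,"dz":0.07,"wx":0,"wy":-17,"wz":0}]'
python3 - <<'E'
from h import *
print(manip.read_state()['joints'].round(2))
cv2.imwrite("pics/s4.png",manip.camera("scene")[60:300,150:550])
E
```

```text
clock: 11.18
eef_pos: [588.7, -17.6, 197.1]
eef_rot: [-1.57, 0.002, -0.022]
wrist_force: [-0.8, 0.8, -2.1]
finger_gap: 11.4
finger_force: 60.0
clock: 11.6
eef_pos: [588.9, -17.7, 268.8]
eef_rot: [-1.565, -0.303, -0.023]
wrist_force: [-0.2, -0.2, -1.9]
finger_gap: 11.7
finger_force: 60.0
[-0.52  0.74  1.37  1.3   1.99  0.67]
```

View pics/s4.png

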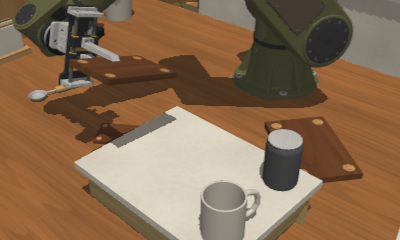

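The board is held by its edge above the riser (about (125,68) in the crop). I'll continue the roll.

```bash
for i in 1 2 3 4 5; do :; done
python3 -m inch '[{"gripper":0,"dx":0,"dy":0,"dz":0,"wx":0,"wy":-6,"wz":0},{"gripper":0,"dx":0,"dy":0,"dz":0,"wx":0,"wy":-12,"wz":0},{"gripper":0,"dx":0,"dy":0,"dz":0,"wx":0,"wy":-18,"wz":0},{"gripper":0,"dx":0,"dy":0,"dz":0,"wx":0,"wy":-24,"wz":0},{"gripper":0,"dx":0,"dy":0,"dz":0,"wx":0,"wy":-30,"wz":0}]'
python3 -m inch '[{"gripper":0,"dx":0,"dy":0,"dz":0,"wx":0,"wy":-6,"wz":0},{"gripper":0,"dx":0,"dy":0,"dz":0,"wx":0,"wy":-12,"wz":0},{"gripper":0,"dx":0,"dy":0,"dz":0,"wx":0,"wy":-18,"wz":0},{"gripper":0,"dx":0,"dy":0,"dz":0,"wx":0,"wy":-24,"wz":0},{"gripper":0,"dx":0,"dy":0,"dz":0,"wx":0,"wy":-30,"wz":0}]'
python3 -m inch '[{"gripper":0,"dx":0,"dy":0,"dz":0,"wx":0,"wy":-6,"wz":0},{"gripper":0,"dx":0,"dy":0,"dz":0,"wx":0,"wy":-12,"wz":0},{"gripper":0,"dx":0,"dy":0,"dz":0,"wx":0,"wy":-18,"wz":0},{"gripper":0,"dx":0,"dy":0,"dz":0,"wx":0,"wy":-24,"wz":0},{"gripper":0,"dx":0,"dy":0,"dz":0,"wx":0,"wy":-30,"wz":0}]'
python3 -m inch '[{"gripper":0,"dx":0,"dy":0,"dz":0,"wx":0,"wy":-6,"wz":0},{"gripper":0,"dx":0,"dy":0,"dz":0,"wx":0,"wy":-12,"wz":0},{"gripper":0,"dx":0,"dy":0,"dz":0,"wx":0,"wy":-18,"wz":0},{"gripper":0,"dx":0,"dy":0,"dz":0,"wx":0,"wy":-24,"wz":0},{"gripper":0,"dx":0,"dy":0,"dz":0,"wx":0,"wy":-30,"wz":0}]'
python3 -m inch '[{"gripper":0,"dx":0,"dy":0,"dz":0,"wx":0,"wy":-6,"wz":0},{"gripper":0,"dx":0,"dy":0,"dz":0,"wx":0,"wy":-12,"wz":0},{"gripper":0,"dx":0,"dy":0,"dz":0,"wx":0,"wy":-18,"wz":0},{"gripper":0,"dx":0,"dy":0,"dz":0,"wx":0,"wy":-24,"wz":0},{"gripper":0,"dx":0,"dy":0,"dz":0,"wx":0,"wy":-30,"wz":0}]'
python3 -m inch '[{"gripper":0,"dx":0,"dy":0,"dz":0,"wx":0,"wy":-6,"wz":0},{"gripper":0,"dx":0,"dy":0,"dz":0,"wx":0,"wy":-12.5,"wz":0},{"gripper":0,"dx":0,"dy":0,"dz":0,"wx":0,"wy":-12.5,"wz":0},{"gripper":0,"dx":0,"dy":0,"dz":0,"wx":0,"wy":-12.5,"wz":0},{"gripper":0,"dx":0,"dy":0,"dz":0,"wx":0,"wy":-12.5,"wz":0}]'
python3 - <<'E'
from h import *
from scipy.spatial.transform import Rotation as R
s=manip.read_state();print(np.round(s['joints'],2),np.round(R.from_euler('xyz',s['eef_rot']).as_matrix(),3))
for n in("scene","top"): cv2.imwrite(f"pics/{n}5.png",manip.camera(n))
cv2.imwrite("pics/j5.png",np.hstack([cv2.imread("pics/scene5.png")[60:360,150:550],cv2.imread("pics/top5.png")[50:350,200:600]]))
E
```

```text
clock: 12.07
eef_pos: [588.6, -17.6, 265.8]
eef_rot: [-1.546, -0.82, -0.033]
wrist_force: [-0.1, -0.5, -2.7]
finger_gap: 11.6
finger_force: 60.0
clock: 12.48
eef_pos: [588.6, -17.6, 265.8]
eef_rot: [-1.474, -1.343, -0.098]
wrist_force: [-0.1, -0.0, -2.7]
finger_gap: 11.5
finger_force: 60.0
clock: 12.9
eef_pos: [588.7, -17.6, 265.7]
eef_rot: [1.5, -1.273, -3.066]
wrist_force: [0.4, -0.3, -1.9]
finger_gap: 11.9
finger_force: 60.0
clock: 13.32
eef_pos: [588.6, -17.6, 265.7]
eef_rot: [1.552, -0.75, -3.111]
wrist_force: [-0.0, -0.1, -2.0]
finger_gap: 11.5
finger_force: 60.0
clock: 13.73
eef_pos: [588.6, -17.6, 265.7]
eef_rot: [1.567, -0.227, -3.119]
wrist_force: [0.3, -0.9, -1.9]
finger_gap: 11.8
finger_force: 60.0
clock: 14.15
eef_pos: [588.7, -17.6, 265.9]
eef_rot: [1.572, -0.015, -3.119]
wrist_force: [0.4, 0.3, -1.9]
finger_gap: 11.7
finger_force: 60.0
[-0.51  0.77  1.33  1.28  2.02 -2.15] [[-1.     0.015 -0.022]
 [-0.022  0.002  1.   ]
 [ 0.015  1.    -0.001]]
```

View pics/j5.png

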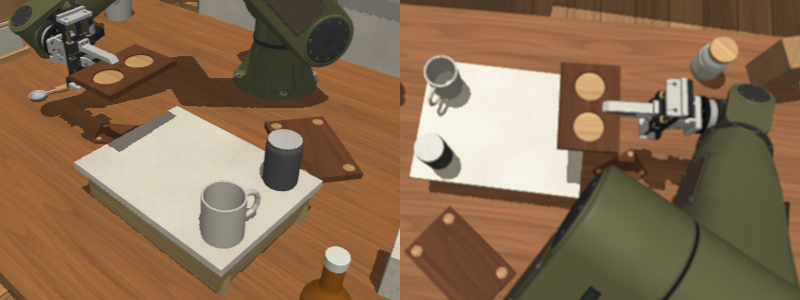

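Wells are up; the two light wells are visible at (590,87) and (588,127). I'll level the tool by the last degree and lower it.

```bash

python3 -m inch '[{"gripper":0,"dx":0,"dy":0,"dz":-0.02,"wx":0,"wy":-0.9,"wz":0},{"gripper":0,"dx":0,"dy":0,"dz":-0.04,"wx":0,"wy":-0.9,"wz":0},{"gripper":0,"dx":0,"dy":0,"dz":-0.06,"wx":0,"wy":-0.9,"wz":0},{"gripper":0,"dx":0,"dy":0,"dz":-0.08,"wx":0,"wy":-0.9,"wz":0},{"gripper":0,"dx":0,"dy":0,"dz":-0.1,"wx":0,"wy":-0.9,"wz":0}]'
python3 -m inch '[{"gripper":0,"dx":0,"dy":0,"dz":-0.015,"wx":0,"wy":0,"wz":0},{"gripper":0,"dx":0,"dy":0,"dz":-0.03,"wx":0,"wy":0,"wz":0},{"gripper":0,"dx":0,"dy":0,"dz":-0.04,"wx":0,"wy":0,"wz":0},{"gripper":0,"dx":0,"dy":0,"dz":-0.045,"wx":0,"wy":0,"wz":0},{"gripper":0,"dx":0,"dy":0,"dz":-0.048,"wx":0,"wy":0,"wz":0}]'
python3 -c "
from h import *
s=manip.read_state();print(np.round(s['joints'],2),s['eef_rot'],s['wrist_force'],s['eef_pos'],s['moment'])"
```

```text
clock: 14.67
eef_pos: [588.7, -17.6, 165.0]
eef_rot: [1.572, 0.003, -3.119]
wrist_force: [1.1, -0.3, -1.5]
finger_gap: 11.7
finger_force: 60.0
clock: 15.08
eef_pos: [588.7, -17.6, 117.5]
eef_rot: [1.572, 0.004, -3.119]
wrist_force: [0.3, -0.7, -0.9]
finger_gap: 11.6
finger_force: 60.0
[-0.51  1.    1.31  1.19  1.95 -2.39] [ 1.57197922  0.00400623 -3.11932468] [ 0.34859202 -0.72514761 -0.93355498] [588.73937099 -17.59488606 117.53117393] [-0.76671059 -0.02884551  0.04950855]
```

```bash

python3 -m inch '[{"gripper":0,"dx":0,"dy":0,"dz":-0.003,"wx":0,"wy":0,"wz":0},{"gripper":0,"dx":0,"dy":0,"dz":-0.006,"wx":0,"wy":0,"wz":0},{"gripper":0,"dx":0,"dy":0,"dz":-0.008,"wx":0,"wy":0,"wz":0},{"gripper":0,"dx":0,"dy":0,"dz":-0.009,"wx":0,"wy":0,"wz":0},{"gripper":0,"dx":0,"dy":0,"dz":-0.01,"wx":0,"wy":0,"wz":0}]'
python3 -m inch '[{"gripper":0,"dx":0,"dy":0,"dz":-0.0004,"wx":0,"wy":0,"wz":0},{"gripper":0,"dx":0,"dy":0,"dz":-0.0008,"wx":0,"wy":0,"wz":0},{"gripper":0,"dx":0,"dy":0,"dz":-0.001,"wx":0,"wy":0,"wz":0},{"gripper":0,"dx":0,"dy":0,"dz":-0.001,"wx":0,"wy":0,"wz":0},{"gripper":0,"dx":0,"dy":0,"dz":-0.001,"wx":0,"wy":0,"wz":0}]'
```

```text
clock: 15.5
eef_pos: [588.8, -17.6, 108.1]
eef_rot: [1.573, 0.006, -3.119]
wrist_force: [-0.2, -0.5, -3.1]
finger_gap: 11.7
finger_force: 60.0
clock: 15.92
eef_pos: [588.8, -17.6, 107.0]
eef_rot: [1.572, 0.005, -3.119]
wrist_force: [0.3, 0.1, -1.6]
finger_gap: 11.8
finger_force: 60.0
```

```bash

python3 -m inch '[{"gripper":0,"dx":0,"dy":0,"dz":-0.0004,"wx":0,"wy":0,"wz":0},{"gripper":0,"dx":0,"dy":0,"dz":-0.0008,"wx":0,"wy":0,"wz":0},{"gripper":0,"dx":0,"dy":0,"dz":-0.001,"wx":0,"wy":0,"wz":0},{"gripper":0,"dx":0,"dy":0,"dz":-0.001,"wx":0,"wy":0,"wz":0},{"gripper":0,"dx":0,"dy":0,"dz":-0.001,"wx":0,"wy":0,"wz":0}]'
python3 -m inch '[{"gripper":0,"dx":0,"dy":0,"dz":0,"wx":0,"wy":0,"wz":0},{"gripper":0,"dx":0,"dy":0,"dz":0,"wx":0,"wy":0,"wz":0},{"gripper":0,"dx":0,"dy":0,"dz":0,"wx":0,"wy":0,"wz":0},{"gripper":0,"dx":0,"dy":0,"dz":0,"wx":0,"wy":0,"wz":0},{"gripper":0,"dx":0,"dy":0,"dz":0,"wx":0,"wy":0,"wz":0}]' 5
```

```text
clock: 16.33
eef_pos: [588.8, -17.7, 106.2]
eef_rot: [1.572, 0.006, -3.119]
wrist_force: [0.3, 0.7, 2.4]
finger_gap: 11.4
finger_force: 60.0
clock: 16.75
eef_pos: [588.8, -17.6, 106.1]
eef_rot: [1.572, 0.006, -3.119]
wrist_force: [-0.3, -0.3, 1.8]
finger_gap: 11.8
finger_force: 5.0
```

Contact with the riser is confirmed, so I'll release and look before withdrawing.

```bash

python3 -m inch '[{"gripper":0.2,"dx":0,"dy":0,"dz":0,"wx":0,"wy":0,"wz":0},{"gripper":0.25,"dx":0,"dy":0,"dz":0,"wx":0,"wy":0,"wz":0},{"gripper":0.5,"dx":0,"dy":0,"dz":0,"wx":0,"wy":0,"wz":0},{"gripper":0.5,"dx":0,"dy":0,"dz":0,"wx":0,"wy":0,"wz":0},{"gripper":0.5,"dx":0,"dy":0,"dz":0,"wx":0,"wy":0,"wz":0}]'
python3 -m inch '[{"gripper":0.5,"dx":0,"dy":-0.02,"dz":0,"wx":0,"wy":0,"wz":0},{"gripper":0.5,"dx":0,"dy":-0.04,"dz":0,"wx":0,"wy":0,"wz":0},{"gripper":0.5,"dx":0,"dy":-0.06,"dz":0,"wx":0,"wy":0,"wz":0},{"gripper":0.5,"dx":0,"dy":-0.07,"dz":0,"wx":0,"wy":0,"wz":0},{"gripper":0.5,"dx":0,"dy":-0.07,"dz":0,"wx":0,"wy":0,"wz":0}]'
python3 - <<'E'
from h import *
print(manip.read_state()['joints'].round(2))
for n in("scene","top"): cv2.imwrite(f"pics/{n}6.png",manip.camera(n))
cv2.imwrite("pics/j6.png",np.hstack([cv2.imread("pics/scene6.png")[60:360,150:550],cv2.imread("pics/top6.png")[50:350,200:600]]))
E
```

```text
clock: 17.17
eef_pos: [588.7, -17.6, 105.9]
eef_rot: [1.572, 0.005, -3.119]
wrist_force: [-0.4, -0.2, -0.5]
finger_gap: 39.9
finger_force: 0.0
clock: 17.58
eef_pos: [588.8, -89.3, 105.8]
eef_rot: [1.573, 0.006, -3.121]
wrist_force: [-0.0, -0.2, 1.2]
finger_gap: 46.9
finger_force: 0.0
[-0.6   1.08  1.18  1.15  2.03 -2.37]
```

View pics/j6.png

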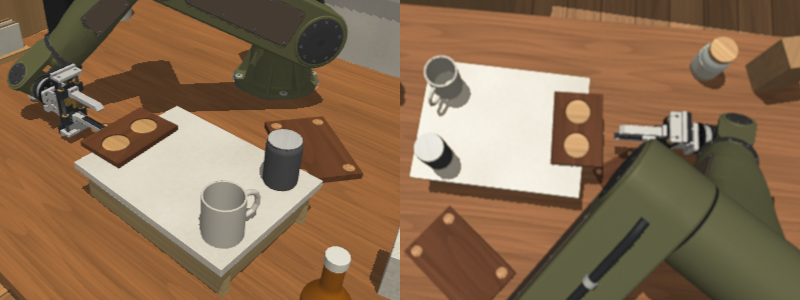

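The board lies wells up, overhanging, with the gripper clear. Next I'll roll the tool so the fingers are side by side, and push it back with two-point contact.

```bash

python3 -m inch '[{"gripper":1,"dx":0,"dy":0,"dz":0,"wx":0,"wy":7,"wz":0},{"gripper":1,"dx":0,"dy":0,"dz":0,"wx":0,"wy":14,"wz":0},{"gripper":1,"dx":0,"dy":0,"dz":0.001,"wx":0,"wy":21,"wz":0},{"gripper":1,"dx":0,"dy":0,"dz":0.003,"wx":0,"wy":28,"wz":0},{"gripper":1,"dx":0,"dy":0,"dz":0.005,"wx":0,"wy":35,"wz":0}]'
python3 -m inch '[{"gripper":1,"dx":0,"dy":0,"dz":0,"wx":0,"wy":7,"wz":0},{"gripper":1,"dx":0,"dy":0,"dz":0,"wx":0,"wy":14,"wz":0},{"gripper":1,"dx":0,"dy":0,"dz":0,"wx":0,"wy":21,"wz":0},{"gripper":1,"dx":0,"dy":0,"dz":0,"wx":0,"wy":28,"wz":0},{"gripper":1,"dx":0,"dy":0,"dz":0,"wx":0,"wy":35,"wz":0}]'
python3 -m inch '[{"gripper":1,"dx":0,"dy":0,"dz":0,"wx":0,"wy":7,"wz":0},{"gripper":1,"dx":0,"dy":0,"dz":0,"wx":0,"wy":14,"wz":0},{"gripper":1,"dx":0,"dy":0,"dz":0,"wx":0,"wy":20.2,"wz":0},{"gripper":1,"dx":0,"dy":0,"dz":0,"wx":0,"wy":20.2,"wz":0},{"gripper":1,"dx":0,"dy":0,"dz":0,"wx":0,"wy":20.2,"wz":0}]'
python3 - <<'E'
from h import *
from scipy.spatial.transform import Rotation as R
s=manip.read_state();print(np.round(s['joints'],2),s['eef_pos'],np.round(R.from_euler('xyz',s['eef_rot']).as_matrix(),3))
E
```

```text
clock: 18.1
eef_pos: [588.7, -86.2, 110.9]
eef_rot: [1.556, -0.612, -3.113]
wrist_force: [-0.6, -0.8, -0.4]
finger_gap: 77.3
finger_force: 0.0
clock: 18.52
eef_pos: [588.7, -86.2, 110.9]
eef_rot: [1.51, -1.222, -3.074]
wrist_force: [-1.2, -0.0, 0.0]
finger_gap: 94.0
finger_force: 0.0
clock: 18.93
eef_pos: [588.7, -86.6, 111.0]
eef_rot: [0.222, -1.548, -1.79]
wrist_force: [-0.0, 0.0, -0.9]
finger_gap: 93.9
finger_force: 0.0
[-0.6   1.07  1.2   1.17  2.03 -0.79] [588.74461887 -86.60678147 110.96554194] [[-0.005  1.    -0.003]
 [-0.023  0.002  1.   ]
 [ 1.     0.005  0.023]]
```

```bash

python3 -m inch '[{"gripper":1,"dx":0,"dy":0.008,"dz":0,"wx":-1.2,"wy":0,"wz":0},{"gripper":1,"dx":0,"dy":0.016,"dz":0,"wx":-1.2,"wy":0,"wz":0},{"gripper":1,"dx":0,"dy":0.024,"dz":0,"wx":-1.2,"wy":0,"wz":0},{"gripper":1,"dx":0,"dy":0.032,"dz":0,"wx":-1.2,"wy":0,"wz":0},{"gripper":1,"dx":0,"dy":0.038,"dz":0,"wx":-1.2,"wy":0,"wz":0}]'
python3 -m inch '[{"gripper":1,"dx":0,"dy":0.006,"dz":0,"wx":0,"wy":0,"wz":0},{"gripper":1,"dx":0,"dy":0.012,"dz":0,"wx":0,"wy":0,"wz":0},{"gripper":1,"dx":0,"dy":0.018,"dz":0,"wx":0,"wy":0,"wz":0},{"gripper":1,"dx":0,"dy":0.024,"dz":0,"wx":0,"wy":0,"wz":0},{"gripper":1,"dx":0,"dy":0.03,"dz":0,"wx":0,"wy":0,"wz":0}]'
python3 -m inch '[{"gripper":1,"dx":0,"dy":0.006,"dz":0,"wx":0,"wy":0,"wz":0},{"gripper":1,"dx":0,"dy":0.012,"dz":0,"wx":0,"wy":0,"wz":0},{"gripper":1,"dx":0,"dy":0.018,"dz":0,"wx":0,"wy":0,"wz":0},{"gripper":1,"dx":0,"dy":0.024,"dz":0,"wx":0,"wy":0,"wz":0},{"gripper":1,"dx":0,"dy":0.03,"dz":0,"wx":0,"wy":0,"wz":0}]'
python3 -m inch '[{"gripper":1,"dx":0,"dy":0.003,"dz":0,"wx":0,"wy":0,"wz":0},{"gripper":1,"dx":0,"dy":0.005,"dz":0,"wx":0,"wy":0,"wz":0},{"gripper":1,"dx":0,"dy":0.005,"dz":0,"wx":0,"wy":0,"wz":0},{"gripper":1,"dx":0,"dy":0.002,"dz":0,"wx":0,"wy":0,"wz":0},{"gripper":1,"dx":0,"dy":-0.02,"dz":0,"wx":0,"wy":0,"wz":0}]'
python3 -m inch '[{"gripper":1,"dx":0,"dy":-0.03,"dz":0,"wx":0,"wy":0,"wz":0},{"gripper":1,"dx":0,"dy":-0.06,"dz":0,"wx":0,"wy":0,"wz":0},{"gripper":1,"dx":0,"dy":-0.09,"dz":0.01,"wx":0,"wy":0,"wz":0},{"gripper":1,"dx":0,"dy":-0.11,"dz":0.04,"wx":0,"wy":0,"wz":0},{"gripper":1,"dx":0,"dy":-0.11,"dz":0.07,"wx":0,"wy":0,"wz":0}]'
python3 - <<'E'
from h import *
for n in("scene","top"): cv2.imwrite(f"pics/{n}7.png",manip.camera(n))
cv2.imwrite("pics/j7.png",np.hstack([cv2.imread("pics/scene7.png")[60:360,150:550],cv2.imread("pics/top7.png")[50:350,200:600]]))
im=cv2.imread("pics/top7.png");hsv=cv2.cvtColor(im,cv2.COLOR_BGR2HSV)
w=((hsv[...,1]<50)&(hsv[...,2]>150)).astype(np.uint8)*255
r=quad(w,(270,190));h=cv2.convexHull(r);m=np.zeros_like(w);cv2.fillPoly(m,[h],255)
b=quad(cv2.morphologyEx(((w==0)&(m>0)).astype(np.uint8)*255,cv2.MORPH_OPEN,np.ones((3,3))),(345,180))
q=cv2.minAreaRect(ray("top",b[:,0],112)[:,:2].astype(np.float32));print(q,cv2.boxPoints(q).round())
E
```

```text
clock: 19.35
eef_pos: [588.6, -48.3, 111.0]
eef_rot: [0.972, -1.568, -2.541]
wrist_force: [-0.4, -2.8, -0.5]
finger_gap: 94.4
finger_force: 0.6
clock: 19.77
eef_pos: [588.8, -19.1, 111.0]
eef_rot: [0.952, -1.568, -2.521]
wrist_force: [0.1, -2.0, 1.0]
finger_gap: 94.2
finger_force: 0.8
clock: 20.18
eef_pos: [588.8, 11.0, 111.0]
eef_rot: [0.962, -1.568, -2.531]
wrist_force: [0.2, -1.6, 0.8]
finger_gap: 93.9
finger_force: 0.9
clock: 20.6
eef_pos: [588.4, -7.8, 110.7]
eef_rot: [0.447, -1.569, -2.013]
wrist_force: [-0.2, 0.0, -0.6]
finger_gap: 93.9
finger_force: 0.0
clock: 21.02
eef_pos: [588.3, -123.7, 180.7]
eef_rot: [0.107, -1.569, -1.681]
wrist_force: [0.4, 0.1, 0.3]
finger_gap: 93.8
finger_force: 0.0
((588.403076171875, 76.52433013916016), (183.22633361816406, 119.16741943359375), 0.17699365317821503) [[497. 136.]
 [497.  17.]
 [680.  17.]
 [680. 136.]]
```

View pics/j7.png

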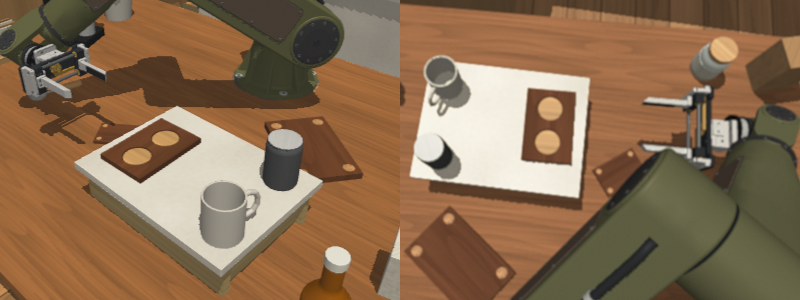

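The board lies wells up and wholly on the riser: x 497–680 and y 17–136, against the riser's 425–735 and -10–390. The mug and canister are standing where they were, and the robot is clear.

```bash
python3 -c "
from cell import manip
print(manip.sign_off())"
```

```text
the job is handed in; nothing more can be done
None
```

The board was slid out past the riser's right-hand end, turned over and pushed back. In the last camera check it lay cup wells up, wholly on the riser, with the mug and canister standing in place. The job is handed in at about 21 s on the robot's clock; sign-off returned no verdict.

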